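Switch the column outlet to the conical flask

TASK

The eluate must run into the conical flask: with a fingertip, push the selector's pointer arm round until it points squarely at the conical flask that stands under one of its three spouts, and only then push a spoke of the three-spoked shut-off handle anticlockwise (seen from above) until it is fully open at its stop. Only push, do not squeeze either handle between the fingers, and do not pick up or shift the glassware or anything else that stands on the bench.

Things in the scene. Friction and masses are not known exactly. Their poses are not given: they have to be found in the camera images.
- selector (a joint): angle of the selector's pointer arm about its vertical axis, rad; grows anticlockwise seen from above. 0 = over the middle spout, +1.13 and -1.13 = over the two outer spouts; stops at +-1.75; starts between 0.3 and 0.8. It has dry friction of about 0.12 N m (1.6 N at 75 mm) and stays where it is left
- selector_hub (a point): on the selector's turning axis, at mid-height of its arm (156 mm above the bench; arm from 146 to 166 mm). x axis: along the arm to its pointed nose; z up. The bright steel arm is a flat bar 12 mm wide, 20 mm high, reaching 105 mm from the axis; hub radius 18 mm, rising to 172 mm. Below the arm only the three steel spouts (7 mm tubes, tops at 124 mm) and the valve body (radius 28 mm) reach up near it, so a fingertip at 135 to 145 mm height is free to sweep round
- selector_tip (a point): the nose of the selector's pointer arm, 105 mm from the axis, at mid-height of the bar
- shutoff (a joint): angle of the three-spoked shut-off handle, rad; grows anticlockwise seen from above = opening. 0 = shut (stop), 1.5 = fully open (stop); starts between 0 and 0.3. Dry friction of about 0.12 N m; stays where it is left
- shutoff_hub (a point): on the shut-off handle's turning axis, at mid-height of its spokes (156 mm above the bench), 200 mm from the selector's axis, to the right of it seen from the robot. x axis: along one spoke. Three equal bright steel spokes, 120 degrees apart, flat bars 12 mm wide, 20 mm high (146 to 166 mm), reaching 80 mm from the axis; hub radius 18 mm, rising to 172 mm. A fingertip may sweep between the spokes at 135 to 145 mm height
- shutoff_spoke (a point): outer end of one of the three spokes, 80 mm from the axis, at mid-height of the bar; turns with the handle
- flask: conical glass flask, 64 mm wide, 105 mm high, loose, under one of the three spouts, about 140 mm from the selector's axis; origin at the centre of its underside
- beaker_small: glass beaker with spout, 46x50x58 mm, loose, under another spout; origin at the centre of its underside
- beaker_large: glass beaker with spout, 68x72x82 mm, loose, under the remaining spout; origin at the centre of its underside
- vial: small capped glass vial, 12x12x34 mm, loose bystander behind the manifold; origin under its centre
- fitting: small black finger-tight fitting, 10x29x9 mm, loose bystander in front of the manifold; origin under its centre
- brown_bottle: brown bottle with black cap, 57x57x111 mm, loose bystander to the right; origin under its centre
- timer: flat bench timer, 62x66x16 mm, loose bystander front right; origin under its centre
- spanner: open-ended spanner, 20x132x5 mm, loose bystander front left; origin under its centre
Things that resemble listed ones, but are neither listed nor needed, are in the scene too. What is shaped like the beaker_small but orange or purple is not meant. Leave any orange look-alike of the flask alone.

How it is judged:
By the outcome, as a careful person would: the job done as asked, in the order asked, and still so for the second after the job is handed in, with the robot touching nothing.
It also fails if it takes over 59 s, if anything falls off the work surface, if the arm or the gripper's body presses on something with over 40 N, if the wrist force passes 120 N, or if a joint passes its speed limit or range.

ROBOT

A 6-joint arm with a two-finger parallel gripper is mounted at the origin on a cart in front of the work surface, level with it; the furniture and walls round the work are solid. World frame = base frame: x ahead of the robot, y to its left, z up, the work surface at z = 0. Lengths are in m, angles in rad, forces in N, time in s.
With the tool pointing down it reaches from about 0.4 to 0.825 m from the base axis. Payload 7 kg.
Tool frame: the origin (TCP) lies on the centre line of the jaws, within the pads' length; the fingertips stand 25 mm ahead of it and the grasp point (between the pads) lies 6 mm ahead of it; z points along the fingers, y is the line along which they close (so a half turn about z gives the same grasp; the last joint's range is limited). The gripper opens to 85 mm and grips with 20 to 120 N. Pads are 22 mm wide; open, the fingers measure 114 mm over their backs; the gripper's body (76 mm by 85 mm) begins 54 mm behind the grasp point. The pads swing forward as they close: fully open they stand 13 mm farther back than shut.
Start: joints at [1.591, 0.359, 0.012, 0, -1.224, -0.288], TCP at [0.179, 0.651, 0.256] pointing down, gripper open.
Joint ranges: [-3.07, 3.07], [-1.43, 2.12], [-1.02, 1.25], [-3.03, 1.67], [-3.05, -0], [-3.03, 3.03]. Speed limits (rad/s): [2.39, 2.39, 3.01, 3.14, 3.14, 3.14].

INTERFACE

Orientations are given as a rotation vector (axis times angle).
In Python, from rig import ctrl gives the robot as it stands.
- The arm moves only by the tool step_arm, never from a script. Its argument "commands" is one flat list of numbers, 6 for each row, row after row: the shift along the tool's x, y, z in mm, then the turn, a rotation vector about the tool's x, y, z in degrees. In form: [x, y, z, ax, ay, az, x, y, z, ax, ay, az, ...]. A call has 1 to 8 rows; each row is the pose to reach, as a shift and turn from the pose commanded when the call began, along the tool's axes at that moment; what a row does not reach only later rows make up. A row lasts 1/10 s, in which the tool goes at most 50 mm and 8.59 degrees, less where a joint would pass 70% of its speed; a pose out of reach is approached as far as the arm can. A call with a gripper value outside its range is refused whole. "grip" is the opening, from 0 (shut) to 1 (fully open), set as the call begins (left out, the last holds). The fingers move at their own pace and stop on an object; "grip_force" is the grip in N (left out, the last holds). Time passes only in rows, so rows that repeat a pose let the fingers close. It gives the time, the measured TCP pose, the force, the opening and the grip force at its end, in the units of the state.
- ctrl.read_state(): the state, without advancing time (a new reading comes with each control period).
- ctrl.grab_frame(name): name is "scene" or "side" or "wrist"; returns the picture (400x640x3 uint8, red, green, blue); there is no depth.
- ctrl.get_calibration(name): a dict with "mtx" (3x3 intrinsics, pixels), "extrinsics" (4x4, takes a point from camera to world coordinates). Camera axes: x right, y down, z forward; pixel columns grow to the right and rows downward; lengths in m; the calibration is good to about 2 mm. A picture is of the moment at which its call begins: read the wrist's pose just before it. get_calibration takes no time and is no camera call; for the wrist camera it gives the pose at the moment of the call.
- ctrl.close_job(): hands the job in; it is judged then, once.
The state is a dict: "time_s": time; "joints": joint angles; "dq": joint speeds; "tau": joint torques, N m; "position": TCP position; "tool_rot": TCP orientation; "ft_force": force on the tool from outside, world axes, zero at the start; "wrist_torque": the same for the moment, N m; "grip_width": finger opening in m; "grip_force": force on a finger pad.
Only numpy, scipy, OpenCV 4.12 (cv2) and the standard library are available. Lean on these libraries where they do the work, as an engineer would, in place of code of your own. Each camera call takes 0.05 s, during which the arm holds its last target. There are 200 camera calls.

## Working session

There is one attempt and no reset: what is moved stays moved. The work goes in short steps, Python scripts to look and compute and a tool call to move; the robot and the scene stay as the last step left them, time stands still between calls to the robot, and variables do not carry over. Pictures are saved under pics/ and viewed, at most 10 in all, crops included, and the job is handed in when it is done.

Besides the shell and the picture viewer there is one more tool, called after "Call:" as a command line: name --argument value ..., lists and objects as JSON in quotes. step_arm: Moves the arm, as the interface text tells. Its arguments: {"type":"object","properties":{"commands":{"type":"array"},"grip":{"type":"number"},"grip_force":{"type":"number"}},"required":["commands"]}

```bash
mkdir -p pics; cat > h.py <<'E'
import numpy as np, cv2
from rig import ctrl
def grab(n,f):
    im=ctrl.grab_frame(n); cv2.imwrite('pics/'+f,im[:,:,::-1]); return im
def ray(n,u,v,z):
    c=ctrl.get_calibration(n);K=np.array(c['mtx']);T=np.array(c['extrinsics'])
    d=T[:3,:3]@np.linalg.solve(K,[u,v,1.]);o=T[:3,3]
    return (o+d*(z-o[2])/d[2])
def proj(n,p):
    c=ctrl.get_calibration(n);K=np.array(c['mtx']);T=np.array(c['extrinsics'])
    q=K@(T[:3,:3].T@(np.array(p)-T[:3,3])); return q[:2]/q[2]
E
python3 - <<'E'
from h import *
s=ctrl.read_state();print(s)
a=grab('scene','scene0.png');b=grab('side','side0.png')
for n in('scene','side'):print(ctrl.get_calibration(n))
E
```

```text
{'time_s': 0.0, 'joints': array([ 1.59110597e+00,  3.59372801e-01,  1.10748390e-02, -3.51839322e-04,
       -1.22410577e+00, -2.88067050e-01]), 'dq': array([ 0.00033237, -0.00092995,  0.00050104, -0.00045122, -0.00016106,
       -0.00082454]), 'tau': array([-1.08744935e-03, -5.83323133e+01,  2.93423206e+01,  6.93671599e+00,
       -5.72854755e-03,  1.13393719e-05]), 'position': array([0.17851074, 0.65051464, 0.25537941]), 'tool_rot': array([ 3.11183091e+00, -4.19304693e-01, -1.25633673e-04]), 'ft_force': array([-0.23061124,  0.20302413, -0.43590449]), 'wrist_torque': array([0.04529154, 0.00404404, 0.04499195]), 'grip_force': 0.0, 'grip_width': 0.08585641088269304}
{'mtx': array([[497.43630692,   0.        , 313.75824046],
       [  0.        , 497.43630692, 189.38471289],
       [  0.        ,   0.        ,   1.        ]]), 'extrinsics': array([[ 0.86344625, -0.33824533,  0.37423345, -0.04597005],
       [-0.5043263 , -0.56303012,  0.65471526, -1.07631438],
       [-0.01074967, -0.7540472 , -0.65673226,  1.17523253],
       [ 0.        ,  0.        ,  0.        ,  1.        ]])}
{'mtx': array([[373.94006809,   0.        , 320.06838964],
       [  0.        , 373.94006809, 197.13304091],
       [  0.        ,   0.        ,   1.        ]]), 'extrinsics': array([[-0.99060949, -0.09174134,  0.10137244,  0.47033614],
       [-0.13606563,  0.5889631 , -0.79662326,  0.82949768],
       [ 0.01337866, -0.80293586, -0.59591528,  0.75184267],
       [ 0.        ,  0.        ,  0.        ,  1.        ]])}
```

View pics/scene0.png

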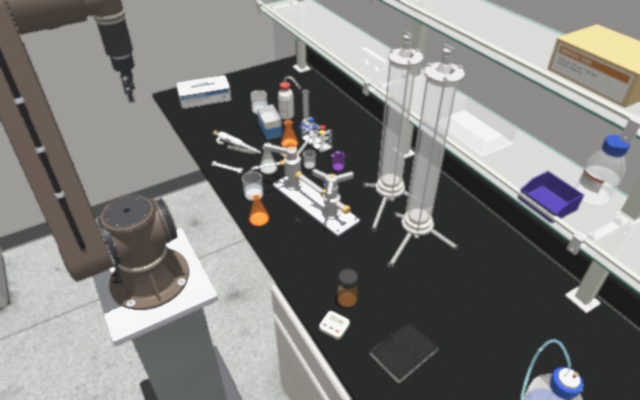

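View pics/side0.png

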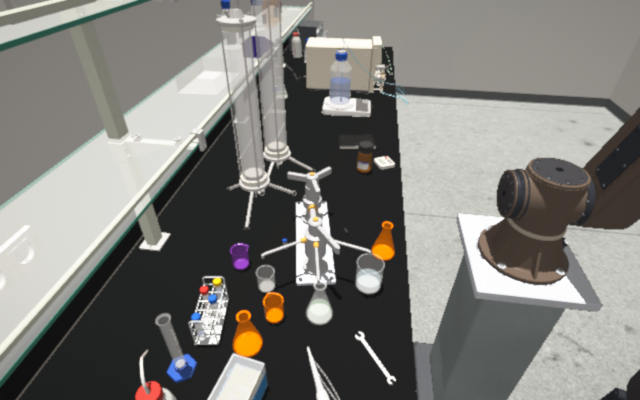

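```bash
python3 - <<'E'
from h import *
a=cv2.imread('pics/scene0.png')[130:240,205:365];b=cv2.imread('pics/side0.png')[160:330,225:405]
A=cv2.resize(a,None,fx=5,fy=5,interpolation=cv2.INTER_CUBIC)
B=cv2.resize(b,None,fx=4.4,fy=3.5,interpolation=cv2.INTER_CUBIC)
cv2.imwrite('pics/ca.png',A);cv2.imwrite('pics/cb.png',cv2.resize(b,None,fx=3.5,fy=3.5,interpolation=cv2.INTER_CUBIC))
E
```

```text
(no output)
```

View pics/ca.png

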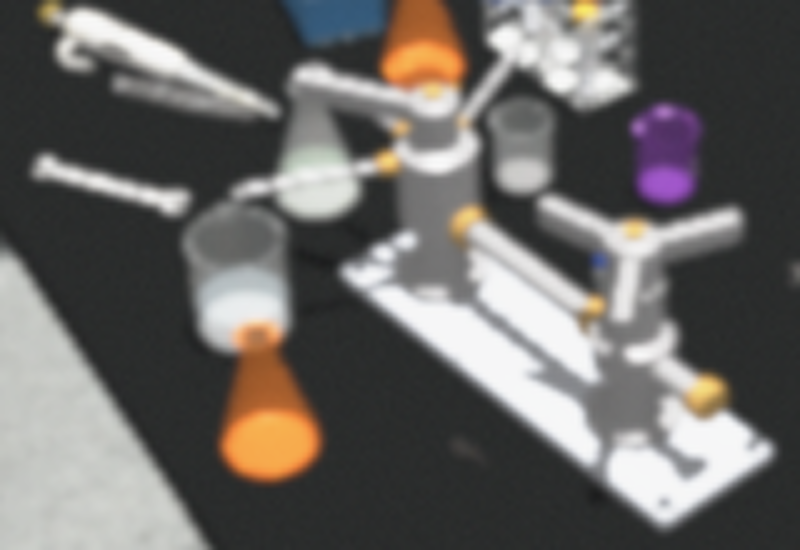

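View pics/cb.png

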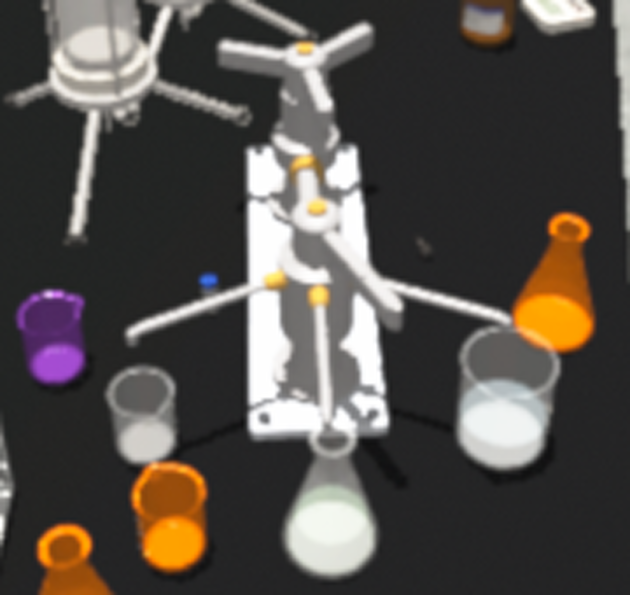

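```bash
python3 - <<'E'
from h import *
S=lambda u,v:(205+u/5-.4,130+v/5-.4); D=lambda u,v:(225+u/3.5-.4,160+v/3.5-.4)
def tri(p,q):
    M=[];o=[]
    for n,x in(('scene',S(*p)),('side',D(*q))):
        c=ctrl.get_calibration(n);T=np.array(c['extrinsics']);d=T[:3,:3]@np.linalg.solve(c['mtx'],[*x,1.]);d/=np.linalg.norm(d)
        P=np.eye(3)-np.outer(d,d);M.append(P);o.append(P@T[:3,3])
    X=np.linalg.solve(sum(M),sum(o)); return X.round(4)
print('hub',tri((432,90),(317,207)),ray('scene',*S(432,90),.174),ray('side',*D(317,207),.174))
print('shut',tri((633,228),(305,48)),ray('scene',*S(633,228),.174),ray('side',*D(305,48),.174))
print('nose',ray('scene',*S(300,72),.166),ray('side',*D(397,308),.166))
for a,b in(((545,202),(222,48)),((740,213),(370,35)),((625,318),(325,105))):print('spoke',ray('scene',*S(*a),.166),ray('side',*D(*b),.166))
print('flask mouth',ray('side',*D(332,440),.105),'base',ray('side',*D(330,538),.004),ray('scene',*S(318,188),.004))
print('bl',ray('side',*D(502,430),.004),'bs',ray('side',*D(145,440),.004))
print('spouts',[ray('side',*D(*p),.118)[:2] for p in((132,337),(327,425),(510,318))])
E
```

```text
hub [0.5675 0.147  0.1751] [0.56726971 0.14813583 0.174     ] [0.56840728 0.14524628 0.174     ]
shut [ 0.6063 -0.0488  0.1754] [ 0.60642118 -0.04754664  0.174     ] [ 0.6073803  -0.05158411  0.174     ]
nose [0.50392385 0.22363142 0.166     ] [0.50481584 0.22697401 0.166     ]
spoke [0.57683672 0.01250619 0.166     ] [ 0.67647796 -0.05313405  0.166     ]
spoke [ 0.67851056 -0.0618651   0.166     ] [ 0.55878092 -0.09193878  0.166     ]
spoke [ 0.56173499 -0.11050852  0.166     ] [0.58161562 0.0135909  0.166     ]
flask mouth [0.53735093 0.28789926 0.105     ] base [0.53756556 0.28707153 0.004     ] [0.5381016  0.29051795 0.004     ]
bl [0.4254963  0.17566093 0.004     ] bs [0.68208955 0.22332215 0.004     ]
spouts [array([0.68037087, 0.23159998]), array([0.5407277 , 0.28743842]), array([0.43024829, 0.17570552])]
```

The clear flask stands under the middle spout (side ≈ (319,305)). The orange flask look-alikes are at side (385,240) and (246,335). The orange and purple beakers don't count either. The crop confirms the selector's arm is about 27° anticlockwise of the flask, so it needs a clockwise push from the robot side. I'll close the fingers and approach from there.

Call:
step_arm --commands '[195,185,0,0,0,-13,195,185,0,0,0,-13,195,185,0,0,0,-13,195,185,0,0,0,-13,195,185,0,0,0,-13,195,185,0,0,0,-13,195,185,0,0,0,-13,195,185,0,0,0,-13]' --grip 0 --grip_force 20

```text
time_s: 0.9
position: [0.3179, 0.4209, 0.2564]
tool_rot: [-3.14, 0.066, -0.0]
ft_force: [-0.8, 0.2, -0.2]
grip_width: -0.0004
grip_force: 0.0
```

```bash
cat >> h.py <<'E'
HUB=np.array([.5675,.147]);SH=np.array([.6065,-.049]);PSI=101.5
def togo(goal,yaw):
    "goal world xyz, yaw of tool x in deg -> shift in tool mm, turn about tool z"
    from scipy.spatial.transform import Rotation as R
    s=ctrl.read_state();M=R.from_rotvec(s['tool_rot']).as_matrix()
    y=np.degrees(np.arctan2(M[1,0],M[0,0]))
    print('t',s['time_s'],'pos',s['position'].round(4),'yaw',y.round(1),'F',s['ft_force'].round(1),'w',s['grip_width'].round(4))
    print('shift',(1000*M.T@(np.array(goal)-s['position'])).round(1),'turn z',round(y-yaw,1))
E
python3 -c "
from h import *
togo([.4566,.1908,.255],11.5)"
```

```text
Traceback (most recent call last):
  File "h.py", line 18, in togo
    print('t',s['time_s'],'pos',s['position'].round(4),'yaw',y.round(1),'F',s['ft_force'].round(1),'w',s['grip_width'].round(4))
                                                                                                       ^^^^^^^^^^^^^^^^^^^^^
AttributeError: 'float' object has no attribute 'round'
```

```bash
sed -i "s/s\['grip_width'\].round(4)/round(s['grip_width'],4)/" h.py
python3 -c "
from h import *
togo([.4566,.1908,.255],11.5)"
```

```text
t 0.9 pos [0.3179 0.4209 0.2564] yaw -2.4 F [-0.8  0.2 -0.2] w -0.0004
shift [148.2 224.1   1.3] turn z -13.9
```

Call:
step_arm --commands '[148,224,0,0,0,-13.9,148,224,0,0,0,-13.9,148,224,0,0,0,-13.9,148,224,0,0,0,-13.9,148,224,0,0,0,-13.9,148,224,0,0,0,-13.9,148,224,0,0,0,-13.9,148,224,0,0,0,-13.9]'

```text
time_s: 1.7
position: [0.4566, 0.1917, 0.2559]
tool_rot: [3.125, 0.316, -0.001]
ft_force: [-0.1, -0.2, -0.1]
grip_width: 0.0
grip_force: 0.0
```

```bash
python3 -c "
from h import *
togo([.4566,.1908,.166],11.5)
grab('wrist','w1.png')
for n,p in(('hub',[*HUB,.172]),('nose',[.504,.225,.166])):print(n,proj('wrist',p))"
```

```text
t 1.7 pos [0.4566 0.1917 0.2559] yaw 11.5 F [-0.1 -0.2 -0.1] w 0.0
shift [-0.1  0.9 89.9] turn z 0.0
hub [416.39159846  79.29688152]
nose [286.66060143 148.38602633]
```

View pics/w1.png

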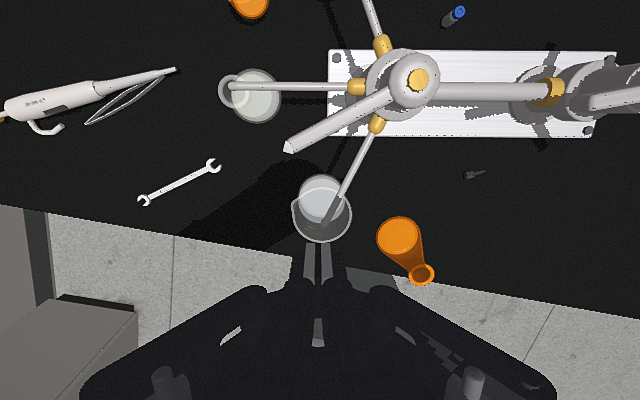

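The wrist view confirms it: hub (418,79), nose (286,150), and the clear flask under the middle spout at (250,95). The predicted pixels agree to 2 px. Next I lower the fingertip and push along tool x.

Call:
step_arm --commands '[0,1,45,0,0,0,0,1,90,0,0,0,0,1,90,0,0,0,0,1,90,0,0,0]'

```text
time_s: 2.15
position: [0.4566, 0.191, 0.1668]
tool_rot: [3.124, 0.32, -0.001]
ft_force: [0.4, 0.4, 0.5]
grip_width: 0.0003
grip_force: 0.0
```

Call:
step_arm --commands '[10,0,0,0,0,0,20,0,0,0,0,0,30,0,0,0,0,0,38,0,0,0,0,0,46,0,0,0,0,0,54,0,0,0,0,0,60,0,0,0,0,0,60,0,0,0,0,0]'

```text
time_s: 2.95
position: [0.5161, 0.2021, 0.166]
tool_rot: [3.125, 0.316, -0.0]
ft_force: [0.3, -0.3, 0.0]
grip_width: 0.0001
grip_force: 0.0
```

```bash
python3 -c "
from h import *
r=np.radians(11.5);u=np.array([np.cos(r),np.sin(r)]);ty=np.array([u[1],-u[0]])
togo([*(HUB-.017*u-.065*ty),.166],11.5)
grab('wrist','w2.png')"
```

```text
t 2.95 pos [0.5161 0.2021 0.166 ] yaw 11.5 F [ 0.3 -0.3  0. ] w 0.0001
shift [22.4 -0.7 -0. ] turn z 0.0
```

View pics/w2.png

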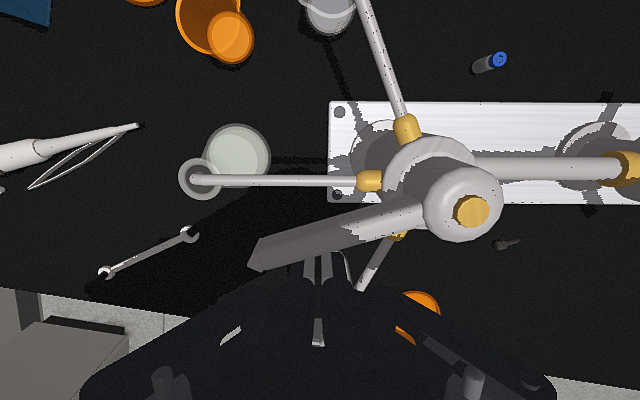

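The fingertip is touching the arm and has turned it; the nose (250,268) still has about 14° to go. I'll continue slowly.

Call:
step_arm --commands '[4,0,0,0,0,0,8,0,0,0,0,0,11,0,0,0,0,0,14,0,0,0,0,0,17,0,0,0,0,0,19,0,0,0,0,0,20,0,0,0,0,0,20,0,0,0,0,0]'

```text
time_s: 3.8
position: [0.5353, 0.2061, 0.1664]
tool_rot: [-3.126, -0.316, -0.001]
ft_force: [-0.2, 0.3, -0.4]
grip_width: -0.0002
grip_force: 0.2
```

```bash
python3 -c "
from h import *
r=np.radians(11.5);u=np.array([np.cos(r),np.sin(r)]);ty=np.array([u[1],-u[0]])
togo([*(HUB-.017*u-.065*ty),.166],11.5)
grab('wrist','w3.png')"
```

```text
t 3.8 pos [0.5353 0.2061 0.1664] yaw 11.6 F [-0.2  0.3 -0.4] w -0.0002
shift [ 2.7 -0.6  0.4] turn z 0.1
```

View pics/w3.png

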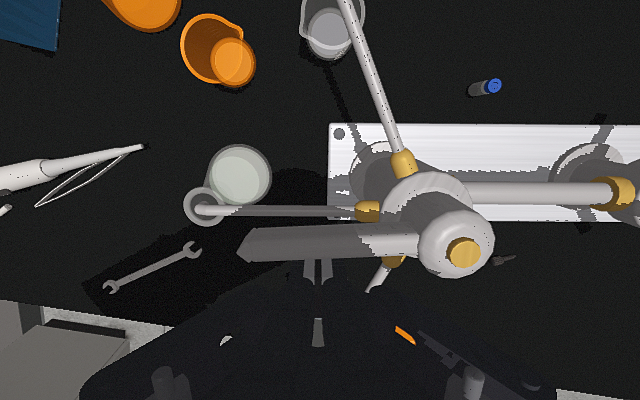

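Nearly aligned: gold hub cap (464,252), nose about (240,250). I'll back off and rise for a clean measurement.

Call:
step_arm --commands '[-15,0,0,0,0,0,-40,0,0,0,0,0,-60,0,-40,0,0,0,-60,0,-90,0,0,0,-60,0,-90,0,0,0,-60,0,-90,0,0,0]'

```text
time_s: 4.45
position: [0.4769, 0.1946, 0.2582]
tool_rot: [-3.123, -0.316, -0.006]
ft_force: [-0.3, 0.5, -0.8]
grip_width: 0.0
grip_force: 0.0
```

```bash
python3 -c "
from h import *
togo([.4566,.1908,.255],11.5)
im=grab('wrist','w4.png')
cal=ctrl.get_calibration('wrist');np.savez('c4.npz',**cal)
for n,p in(('hub',[*HUB,.174]),('sh',[*SH,.174]),('flask',[.5377,.288,.105])):print(n,proj('wrist',p))
x0,y0=200,20
cv2.imwrite('pics/w4c.png',cv2.resize(im[y0:y0+170,x0:x0+250,::-1],None,fx=3.2,fy=3.2,interpolation=cv2.INTER_CUBIC))"
```

```text
t 4.45 pos [0.4769 0.1946 0.2582] yaw 11.6 F [-0.3  0.5 -0.8] w 0.0
shift [-20.6  -0.4   3.2] turn z 0.1
hub [410.79970238 110.77447161]
sh [700.46362845 112.4424485 ]
flask [231.45675551 112.28908996]
```

View pics/w4c.png

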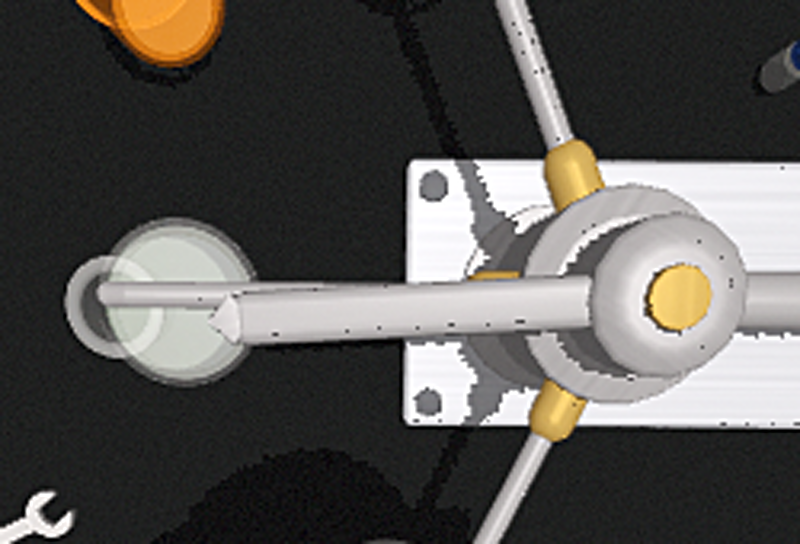

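```bash
python3 -c "
from h import *
W=lambda u,v,z:ray('wrist',200+u/3.2-.35,20+v/3.2-.35,z)[:2]
h=W(680,297,.174);print('hub',h)
a=lambda p,q:np.degrees(np.arctan2(*(p-q)[::-1])).round(1)
m=W(113,306,.105);b=W(180,300,.004);print('flask',m,b,a(m,h),a(b,h))
print('arm',a(W(250,342,.166),W(590,325,.166)),a(W(243,292,.166),W(590,277,.166)))
print('plate',a(W(410,158,.01),W(800,165,.01)),a(W(410,427,.01),W(800,430,.01)), 'spout end',W(105,293,.124),a(W(105,293,.124),h))
"
```

```text
hub [0.56662739 0.14575262]
flask [0.53571537 0.28452414] [0.53669152 0.28669936] 102.6 102.0
arm 104.3 103.9
plate 100.6 101.1 spout end [0.53986817 0.28170759] 101.1
```

The arm is at 104.1°; the flask lies at about 102° and the middle spout at 101.1°. It needs about 2.6° more, which is 3 mm past the previous stop.

Call:
step_arm --commands '[0,0,45,0,0,0,5,0,92,0,0,0,15,0,92,0,0,0,35,0,92,0,0,0,52,0,92,0,0,0,57,0,92,0,0,0,60,0,92,0,0,0,60,0,92,0,0,0]'

```text
time_s: 5.3
position: [0.5352, 0.206, 0.1647]
tool_rot: [3.126, 0.316, -0.0]
ft_force: [-0.6, 0.2, 0.5]
grip_width: -0.0
grip_force: 0.0
```

```bash
python3 -c "
from h import *
togo([.5382,.2067,.166],11.5)"
```

```text
t 5.3 pos [0.5352 0.206  0.1647] yaw 11.5 F [-0.6  0.2  0.5] w -0.0
shift [ 3.1 -0.1 -1.3] turn z 0.0
```

Call:
step_arm --commands '[1,0,0,0,0,0,2,0,0,0,0,0,3.2,0,0,0,0,0,3.2,0,0,0,0,0]'

```text
time_s: 5.7
position: [0.538, 0.2068, 0.1645]
tool_rot: [-3.126, -0.317, 0.0]
ft_force: [-1.7, -0.4, 1.3]
grip_width: 0.0001
grip_force: 0.8
```

Call:
step_arm --commands '[-15,0,0,0,0,0,-40,0,0,0,0,0,-60,0,-40,0,0,0,-60,0,-90,0,0,0,-60,0,-90,0,0,0,-60,0,-90,0,0,0,-60,0,-90,0,0,0]'

```text
time_s: 6.4
position: [0.479, 0.1945, 0.2538]
tool_rot: [3.126, 0.316, -0.001]
ft_force: [1.2, 0.3, -0.1]
grip_width: 0.0
grip_force: 0.0
```

```bash
cat >> h.py <<'E'
def pol(th,lag=.017,r=.058):
    t=np.radians(th);e=np.array([np.cos(t),np.sin(t)]);return SH+r*e-lag*np.array([-e[1],e[0]])
E
python3 -c "
from h import *
p=pol(-129,.05);print(p)
togo([*p,.255],-39)
im=grab('wrist','w5.png')
x0,y0=200,20
cv2.imwrite('pics/w5c.png',cv2.resize(im[y0:y0+170,x0:x0+250,::-1],None,fx=3.2,fy=3.2,interpolation=cv2.INTER_CUBIC))
print(ray('scene',390,185,0),ray('scene',418,222,0),ray('scene',392,262,0),ray('scene',348,300,0))"
```

```text
[ 0.53114212 -0.06260845]
t 6.4 pos [0.479  0.1945 0.2538] yaw 11.5 F [ 1.2  0.3 -0.1] w 0.0
shift [ -0.4 262.4  -1.2] turn z 50.5
[ 0.87288048 -0.0261418   0.        ] [ 0.83823943 -0.2267506   0.        ] [ 0.65851076 -0.32208528  0.        ] [ 0.46456362 -0.3715913   0.        ]
```

View pics/w5c.png

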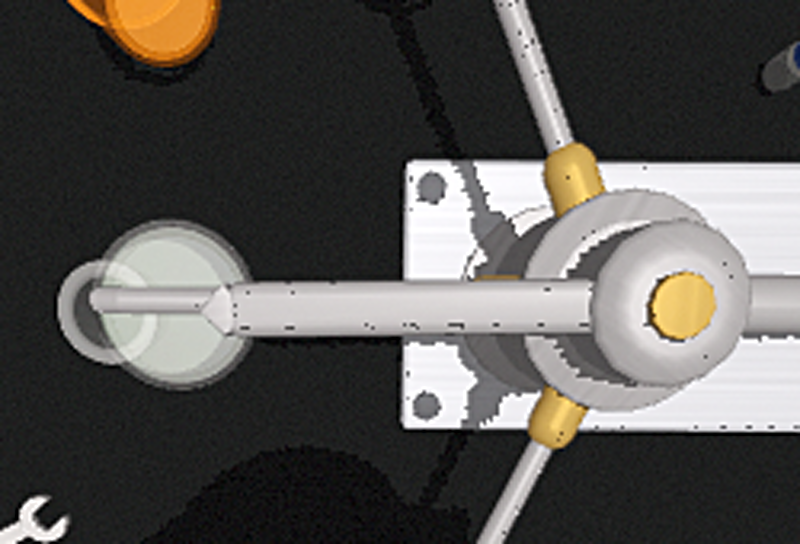

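The selector arm now lies squarely over the middle spout and flask, at about 102°. Next is the shut-off: I move to behind the robot-side spoke (about -129°).

Call:
step_arm --commands '[0,45,0,0,0,8,0,90,0,0,0,16,0,135,0,0,0,24,0,180,0,0,0,32,0,225,0,0,0,40,0,262,0,0,0,48,0,262,0,0,0,50.5,0,262,0,0,0,50.5]'

```text
time_s: 7.25
position: [0.5314, -0.0633, 0.2527]
tool_rot: [2.959, -1.051, -0.004]
ft_force: [0.3, -0.1, 0.3]
grip_width: 0.0001
grip_force: 0.0
```

```bash
python3 -c "
from h import *
togo([*pol(-129,.05),.166],-39)
im=grab('wrist','w6.png')
for t in(113,-7,-127):print(proj('wrist',[SH[0]+.08*np.cos(np.radians(t)),SH[1]+.08*np.sin(np.radians(t)),.166]))
print(proj('wrist',[*SH,.174]))"
```

```text
t 7.25 pos [ 0.5314 -0.0633  0.2527] yaw -39.1 F [ 0.3 -0.1  0.3] w 0.0001
shift [-0.5 -0.6 86.7] turn z -0.1
[199.43068808 241.22260372]
[164.25849742  50.84586519]
[346.45774933 150.55734279]
[234.71631441 155.93679044]
```

View pics/w6.png

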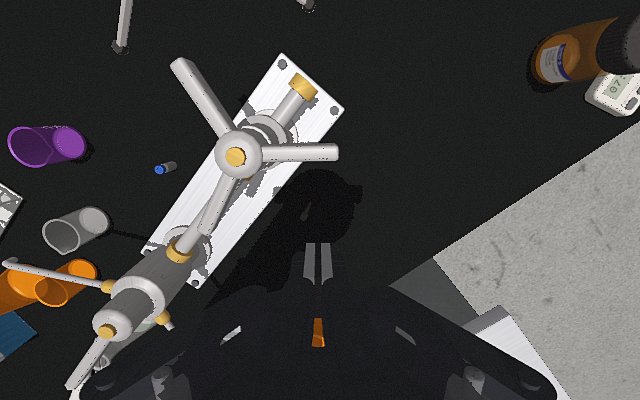

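The view matches: shut-off hub (236,156), target spoke's end (337,152), fingertip behind it at (318,265). I lower it, make contact, then sweep along the arc, with tool y radial.

Call:
step_arm --commands '[0,0,45,0,0,0,0,0,87,0,0,0,0,0,87,0,0,0,12,0,87,0,0,0,24,0,87,0,0,0,32,0,87,0,0,0,32,0,87,0,0,0]'

```text
time_s: 8.0
position: [0.5584, -0.0827, 0.1684]
tool_rot: [-2.961, 1.048, -0.003]
ft_force: [0.4, 0.2, 0.8]
grip_width: 0.0
grip_force: 0.0
```

Call:
step_arm --commands '[6.2,1.5,0,0,0,-6,12.4,2.3,0,0,0,-12,18.8,2.4,0,0,0,-18,25.1,1.9,0,0,0,-24,31.3,0.7,0,0,0,-30,37.3,-1.1,0,0,0,-36,37.3,-1.1,0,0,0,-36]'

```text
time_s: 8.7
position: [0.5867, -0.1051, 0.1678]
tool_rot: [3.141, -0.079, 0.001]
ft_force: [-0.2, 0.5, -0.6]
grip_width: 0.0003
grip_force: 0.0
```

```bash
python3 -c "
from h import *
togo([*pol(-93),.166],-3)
im=grab('wrist','w7.png')"
```

```text
t 8.7 pos [ 0.5867 -0.1051  0.1678] yaw -2.9 F [-0.2  0.5 -0.6] w 0.0003
shift [-0.2  1.   1.8] turn z 0.1
```

View pics/w7.png

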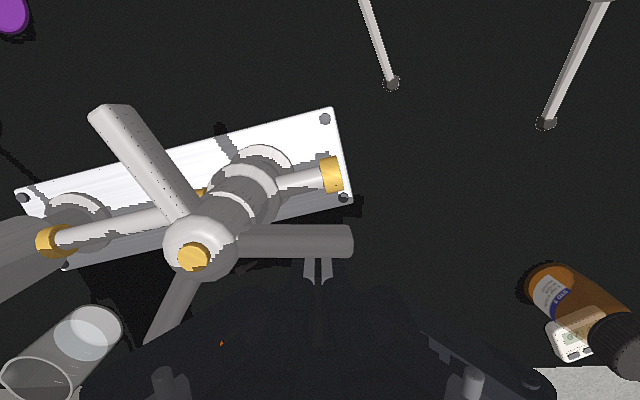

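The spoke (end at (350,240)) is following flush against the fingertip. I've reached the picture limit (one over, in fact), so from here I go by numbers and force alone.

Call:
step_arm --commands '[5.2,2.5,0,0,0,-5,10.3,3,0,0,0,-10,15.6,3.4,0,0,0,-15,20.9,3.3,0,0,0,-20,25.1,2.9,0,0,0,-24,29.2,2.2,0,0,0,-28,29.2,2.2,0,0,0,-28]'

```text
time_s: 9.45
position: [0.6155, -0.1085, 0.1675]
tool_rot: [3.067, 0.679, 0.0]
ft_force: [-0.6, -0.6, -0.4]
grip_width: -0.0004
grip_force: 0.4
```

```bash
python3 -c "
from h import *
togo([*pol(-65),.166],25)"
```

```text
t 9.45 pos [ 0.6155 -0.1085  0.1675] yaw 24.9 F [-0.6 -0.6 -0.4] w -0.0004
shift [-0.   0.3  1.5] turn z -0.1
```

Call:
step_arm --commands '[1,0.3,0,0,0,-1,2,0.6,0,0,0,-2,3,0.8,0,0,0,-3,4.1,1,0,0,0,-4,5.1,1.3,0,0,0,-5,5.1,1.3,0,0,0,-5]'

```text
time_s: 10.05
position: [0.6209, -0.1073, 0.1674]
tool_rot: [-3.034, -0.816, -0.001]
ft_force: [0.5, -1.5, 0.7]
grip_width: -0.0001
grip_force: 0.8
```

Call:
step_arm --commands '[1,0.3,0,0,0,-1,2,0.6,0,0,0,-2,3,0.8,0,0,0,-3,4.1,1,0,0,0,-4,4.1,1,0,0,0,-4]'

```text
time_s: 10.55
position: [0.6249, -0.1061, 0.1673]
tool_rot: [-3.003, -0.921, -0.0]
ft_force: [-1.8, -0.8, 1.7]
grip_width: 0.0
grip_force: 0.8
```

Force is about 2 N (friction only), so it is not at the stop yet. Continuing.

Call:
step_arm --commands '[1,0.3,0,0,0,-1,2,0.6,0,0,0,-2,3,0.8,0,0,0,-3,4.1,1,0,0,0,-4,4.1,1,0,0,0,-4]'

```text
time_s: 11.05
position: [0.6278, -0.1053, 0.1672]
tool_rot: [2.969, 1.026, -0.003]
ft_force: [-5.1, -3.5, 2.6]
grip_width: -0.0002
grip_force: 3.0
```

Call:
step_arm --commands '[1,0.3,0,0,0,-1,2,0.6,0,0,0,-2,3,0.8,0,0,0,-3,3,0.8,0,0,0,-3]'

```text
time_s: 11.45
position: [0.6282, -0.1057, 0.1671]
tool_rot: [2.942, 1.102, -0.012]
ft_force: [-12.5, -9.9, 7.8]
grip_width: 0.0
grip_force: 7.7
```

It is blocked at the stop with about 16 N. I back off along -x and rise.

Call:
step_arm --commands '[-6,0,0,0,0,0,-20,0,0,0,0,0,-25,0,-40,0,0,0,-25,0,-90,0,0,0,-25,0,-120,0,0,0,-25,0,-120,0,0,0,-25,0,-120,0,0,0]'

```text
time_s: 12.15
position: [0.6128, -0.1198, 0.2881]
tool_rot: [-2.942, -1.102, -0.004]
ft_force: [0.2, -0.5, -1.1]
grip_width: -0.0002
grip_force: 0.0
```

```bash
python3 -c "
from h import *
togo([.5,-.05,.29],0)
im=grab('side','s9.png')
# radial brightness profile in side view at z=.166: angle of bright bars
g=cv2.cvtColor(im,cv2.COLOR_RGB2HSV).astype(int)
def prof(c,r0,r1):
    out=[]
    for a in range(0,360,2):
        t=np.radians(a);v=[]
        for r in np.linspace(r0,r1,12):
            u=proj('side',[c[0]+r*np.cos(t),c[1]+r*np.sin(t),.166]).round().astype(int)
            h=g[u[1],u[0]];v.append(h[2]>120 and h[1]<60)
        out.append((a,float(np.mean(v).round(2))))
    return [o for o in out if o[1]>.7]
print('shut',prof(SH,.03,.072));print('sel',prof(HUB,.03,.095))"
```

```text
t 12.15 pos [ 0.6128 -0.1198  0.2881] yaw 41.1 F [ 0.2 -0.5 -1.1] w -0.0002
shift [ -39.2 -126.7   -2.1] turn z 41.1
shut [(60, 0.75), (62, 1.0), (64, 1.0), (66, 1.0), (68, 1.0), (70, 1.0), (72, 1.0), (74, 1.0), (76, 0.92), (90, 0.92), (92, 1.0), (94, 1.0), (96, 1.0), (98, 1.0), (100, 1.0), (102, 1.0), (104, 1.0), (106, 1.0), (108, 1.0), (110, 0.75), (164, 0.75), (166, 0.92), (168, 1.0), (170, 1.0), (172, 0.92), (174, 0.92), (176, 0.92), (178, 0.92), (180, 0.92), (182, 0.92), (184, 0.92), (186, 0.92), (296, 0.83), (298, 0.83), (300, 0.83), (302, 0.92), (304, 0.92), (306, 1.0), (308, 1.0), (310, 1.0), (312, 1.0), (314, 0.92), (316, 0.83), (318, 0.75)]Traceback (most recent call last):
  File "<string>", line 16, in <module>
    print('shut',prof(SH,.03,.072));print('sel',prof(HUB,.03,.095))
                                                ~~~~^^^^^^^^^^^^^^
  File "<string>", line 12, in prof
    u=proj('side',[c[0]+r*np.cos(t),c[1]+r*np.sin(t),.166]).round().astype(int)
      ~~~~^^^^^^^^^^^^^^^^^^^^^^^^^^^^^^^^^^^^^^^^^^^^^^^^^
  File "h.py", line 10, in proj
    c=ctrl.get_calibration(n);K=np.array(c['mtx']);T=np.array(c['extrinsics'])
ValueError: time passes only in moves, steps and waits
```

The spokes read about 308°, 68° and 180°, roughly 77° further open than at the start, which agrees with the stop. The selector hasn't been touched since it was checked. Handing in.

```bash
python3 -c "
from rig import ctrl
print(ctrl.close_job())"
```

```text
the job is handed in; nothing more can be done
None
```

The selector now points at the clear conical flask under the middle spout (within about 1°), and after that the shut-off was pushed anticlockwise to its stop; the job is handed in, though I viewed 11 pictures against the limit of 10.

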